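# Flip the reorder tags on the studio stock tray

## Robot

A 6-joint arm with a two-finger parallel gripper is mounted at the origin on the work surface. World frame = base frame: x ahead of the robot, y to its left, z up, the work surface at z = 0. Lengths are in m, angles in degrees, forces in N, time in s.
With the tool pointing down it reaches from about 0.4 to 0.825 m from the base axis. Payload 7 kg.
Tool frame: the origin (TCP) lies at the very end of the fingers, on their centre line; the grasp point (between the pads) lies 19 mm behind it; z points along the fingers, y is the line along which they close (so a half turn about z gives the same grasp; the last joint's range is limited). The gripper opens to 88 mm and grips with 3 to 60 N. Pads are 19 mm wide; open, the fingers measure 130 mm over their backs; the gripper's body (78 mm by 193 mm) begins 47 mm behind the grasp point.
Start: joints at [-57.806, 20.546, 0.682, 0, -70.136, -16.507], TCP at [0.182, -0.65, 0.206] pointing down, gripper open.
Joint ranges: [-176.03, 176.03], [-82.01, 121.73], [-58.28, 71.71], [-173.87, 95.51], [-174.79, -0.11], [-173.66, 173.66]. Speed limits (degrees/s): [136.94, 136.94, 172.46, 180, 180, 180].

## Interface

Orientations are given as [roll, pitch, yaw] about the fixed x, y, z axes, in that order (R = Rz(yaw) Ry(pitch) Rx(roll)).
In Python, from plant import ctrl gives the robot as it stands.
- The arm moves only by the tool carry_out, never from a script. Its argument "deltas" is a list that holds one entry, the list of rows, each a list of 5 numbers: the shift along the tool's x, y, z scaled (see below), then the turn about the tool's z scaled (see below), then the opening, from -1 (shut) to 1 (fully open). A call has 1 to 5 rows; each row is the pose to reach, as a shift and turn from the pose commanded when the call began, along the tool's axes at that moment, turning the shorter way round; what a row does not reach only later rows make up. The controller multiplies each number of a shift by 20 cm and each number of a turn by 2 pi rad. A row lasts 1/10 s, in which the tool goes at most 50 mm and 8.59 degrees, less where a joint would pass 70% of its speed; a pose out of reach is approached as far as the arm can. A call with a number of a shift or a turn outside -1 to 1 is refused whole. A call with a gripper value outside its range is refused whole. The fingers move at their own pace and stop on an object; the grip force is fixed at half the most. Time passes only in rows, so rows that repeat a pose let the fingers close. It gives the time, the measured TCP pose, the force, the opening and the grip force at its end, in the units of the state.
- ctrl.get_obs(): the state, without advancing time (a new reading comes with each control period).
- ctrl.snapshot(name): name is "scene" or "top" or "wrist"; returns a dict with "color" (480x640x3 uint8, red, green, blue), "camera_matrix" (3x3 intrinsics, pixels), "R" (3x3) and "t" (3): a world point X has camera coordinates R X + t. Camera axes: x right, y down, z forward; pixel columns grow to the right and rows downward; lengths in m; the calibration is good to about 2 mm. A picture is of the moment at which its call begins. There is no depth.
- ctrl.close_job(): hands the job in; it is judged then, once.
Trained networks look in a picture, given as the dict that the camera call returned (one of the last four; its "shot" number tells which), for a name from the list of things; names that differ only in an ending like _2 or _b are one class to them, and where a whole thing is asked for, a point or a joint stands for the part that bears it (a point fixed in the world has none). Each returns a list of dicts, best first, with "p" (0 to 1); they miss things now and then, are a little off and sometimes report something else, mostly with a low value. They report only what shows in the picture. A call takes as long as a camera call.
- ctrl.search_frame(picture, name): "centre" ([column, row] in pixels, amid what is visible of it).
- ctrl.silhouettes(picture, name): "mask" (480x640 bool, what is visible of it) and "centre" ([column, row] in pixels, amid what is visible of it).
- ctrl.spot_point(picture, name): "centre" ([column, row] in pixels: a listed point, or the origin of a listed thing).
The state is a dict: "clock": time; "joint_pos": joint angles; "qvel": joint speeds; "tau": joint torques, N m; "tool_pos": TCP position; "orientation": TCP orientation; "force": force on the tool from outside, world axes, zero at the start; "moment": the same for the moment, N m; "opening": finger opening in m; "gripper_force": force on a finger pad.
Only numpy, scipy, OpenCV 4.12 (cv2) and the standard library are available. Lean on these libraries where they do the work, as an engineer would, in place of code of your own. Each camera call takes 0.05 s, during which the arm holds its last target. There are 200 camera calls.

## Task

On the illustrator's stock tray, set the flip tags so that only the bins packed full show the face with the round disc turned up (tag leaning over its bin), while the bins that are empty or down to their last item show the face with the bar turned up (tag leaning away from its bin). Push over with a fingertip each tag that shows the wrong face, so that every tag lies fully over on its stop; grasp nothing, and do not lift, carry or shove aside the things standing around.

Things in the scene. Friction and masses are not known exactly. Their poses are not given: they have to be found in the camera images.
- tray: Fixed plywood base board, 270 (its x) x 400 (its y) x 12 mm thick, lying on the table; origin at the centre of its underside. The four bins stand on it side by side in a row along its y, in any order, each with the tray's orientation. Tray x points from the tags towards the bins, away from the robot (yaw up to 0.25 rad).
- bin_erasers: Fixed open wooden bin. FULL: packed to the rim with two layers of small white block erasers. Origin at its foot (12 mm above the table), straight below its own tag's hinge. Bin from x = +20 to +145 mm, 86 mm wide in y, walls 45 mm high, contents never above 46 mm; next bin 95 mm along. Hinge pin along y at x = 0, 60 mm above the origin, between posts 65 mm high at y = +-36 mm.
- tag_erasers (a joint): Tilt of the tag on bin_erasers, rad: 0 upright, +0.785 (stop) leaning over its bin, disc face up; -0.785 (stop) leaning away from its bin, towards the robot, bar face up. Wooden leaf 52 mm wide, 4 mm thick, about 30 g, turns freely; pushed past upright it falls on to the other stop. Marks: 32 mm round disc on the robot-side face, 40 x 8 mm bar on the bin-side face.
- tag_erasers_edge (a point): Middle of the free edge of the tag on bin_erasers, 60 mm from the hinge pin (itself 72 mm above the table). On a stop it overhangs the hinge by 42 mm, 114 mm above the table; upright 132 mm. A sideways push of under 1 N on the overhanging edge, towards the hinge and past it, flips the tag.
- bin_glue: Fixed open wooden bin. FULL: packed to the rim with two layers of lying glue sticks (grey barrels, black caps). Origin at its foot (12 mm above the table), straight below its own tag's hinge. Bin from x = +20 to +145 mm, 86 mm wide in y, walls 45 mm high, contents never above 46 mm; next bin 95 mm along. Hinge pin along y at x = 0, 60 mm above the origin, between posts 65 mm high at y = +-36 mm.
- tag_glue (a joint): Tilt of the tag on bin_glue, rad: 0 upright, +0.785 (stop) leaning over its bin, disc face up; -0.785 (stop) leaning away from its bin, towards the robot, bar face up. Wooden leaf 52 mm wide, 4 mm thick, about 30 g, turns freely; pushed past upright it falls on to the other stop. Marks: 32 mm round disc on the robot-side face, 40 x 8 mm bar on the bin-side face.
- tag_glue_edge (a point): Middle of the free edge of the tag on bin_glue, 60 mm from the hinge pin (itself 72 mm above the table). On a stop it overhangs the hinge by 42 mm, 114 mm above the table; upright 132 mm. A sideways push of under 1 N on the overhanging edge, towards the hinge and past it, flips the tag.
- bin_clips: Fixed open wooden bin. NOT full: completely empty. Origin at its foot (12 mm above the table), straight below its own tag's hinge. Bin from x = +20 to +145 mm, 86 mm wide in y, walls 45 mm high, contents never above 46 mm; next bin 95 mm along. Hinge pin along y at x = 0, 60 mm above the origin, between posts 65 mm high at y = +-36 mm.
- tag_clips (a joint): Tilt of the tag on bin_clips, rad: 0 upright, +0.785 (stop) leaning over its bin, disc face up; -0.785 (stop) leaning away from its bin, towards the robot, bar face up. Wooden leaf 52 mm wide, 4 mm thick, about 30 g, turns freely; pushed past upright it falls on to the other stop. Marks: 32 mm round disc on the robot-side face, 40 x 8 mm bar on the bin-side face.
- tag_clips_edge (a point): Middle of the free edge of the tag on bin_clips, 60 mm from the hinge pin (itself 72 mm above the table). On a stop it overhangs the hinge by 42 mm, 114 mm above the table; upright 132 mm. A sideways push of under 1 N on the overhanging edge, towards the hinge and past it, flips the tag.
- bin_paint: Fixed open wooden bin. NOT full: one single metal paint tube left lying on the floor of the bin. Origin at its foot (12 mm above the table), straight below its own tag's hinge. Bin from x = +20 to +145 mm, 86 mm wide in y, walls 45 mm high, contents never above 46 mm; next bin 95 mm along. Hinge pin along y at x = 0, 60 mm above the origin, between posts 65 mm high at y = +-36 mm.
- tag_paint (a joint): Tilt of the tag on bin_paint, rad: 0 upright, +0.785 (stop) leaning over its bin, disc face up; -0.785 (stop) leaning away from its bin, towards the robot, bar face up. Wooden leaf 52 mm wide, 4 mm thick, about 30 g, turns freely; pushed past upright it falls on to the other stop. Marks: 32 mm round disc on the robot-side face, 40 x 8 mm bar on the bin-side face.
- tag_paint_edge (a point): Middle of the free edge of the tag on bin_paint, 60 mm from the hinge pin (itself 72 mm above the table). On a stop it overhangs the hinge by 42 mm, 114 mm above the table; upright 132 mm. A sideways push of under 1 N on the overhanging edge, towards the hinge and past it, flips the tag.
- ink: small loose amber ink jar, 36 mm across, 42 mm tall, on the tray in front of the tags (robot side); origin under its centre. Bystander, leave where it is.
- sharpener: loose metal pencil sharpener 26 x 16 x 12 mm, on the tray in front of the tags; origin under its centre. Bystander, leave where it is.
- mug: loose white mug, 82 mm across, 90 mm tall, on the table beside the tray; origin under its centre. Bystander, leave where it is.
- tape: loose roll of tape lying flat, 90 mm across, 24 mm tall; origin under its centre. Bystander, leave where it is.
- palette: loose white paint palette with wells, 100 x 210 x 18 mm; origin under its centre. Bystander, leave where it is.
- glasses_case: loose dark blue spectacle case, 160 x 65 x 40 mm; origin under its centre. Bystander, leave where it is.
- pencil: loose green pencil about 145 mm long, 7 mm thick, lying on the sketchbook; origin under the middle of its shaft. Bystander, leave where it is.
- sketchbook: loose sketchbook, 150 x 210 x 12 mm, lying flat; origin under its centre. Bystander, leave where it is.

How it is judged (in metres and radians):
At the end, for the whole second after the job is handed in: The tags of the two full bins (erasers, glue) read above +0.6 rad (disc face up), those of the two others (clips, paint) below -0.6 rad (bar face up), all at rest (under 0.1 rad/s), and every loose bystander within 30 mm of where it started (value of joint each of tag_erasers, tag_glue above 0.6 rad and value of joint each of tag_clips, tag_paint below -0.6 rad and velocity of joint tag_erasers between -0.1 and 0.1 rad/s and velocity of joint tag_glue between -0.1 and 0.1 rad/s and velocity of joint tag_clips between -0.1 and 0.1 rad/s and velocity of joint tag_paint between -0.1 and 0.1 rad/s and distance of each of ink, sharpener, mug, tape, palette, glasses_case, pencil, sketchbook from where it was at the start of the episode below 0.03 m); the robot touches nothing.
It fails at once if a loose thing on or around the tray is shoved more than 3 cm or carried off (distance of any of ink, sharpener, mug, tape, palette, glasses_case, pencil, sketchbook from where it was at the start of the episode above 0.03 m).
It fails at once if a loose thing is lifted more than 1.5 cm (height (world z) of any of ink, sharpener, pencil above 0.027 m or height (world z) of any of mug, tape, palette, glasses_case, sketchbook above 0.015 m).
It also fails if it takes over 38 s, if anything falls off the work surface, if the arm or the gripper's body presses on something with over 40 N, if the wrist force passes 120 N, or if a joint passes its speed limit or range.

## Working session

There is one attempt and no reset: what is moved stays moved. The work goes in short steps, Python scripts to look and compute and a tool call to move; the robot and the scene stay as the last step left them, time stands still between calls to the robot, and variables do not carry over. Pictures are saved under pics/ and viewed, at most 10 in all, crops included, and the job is handed in when it is done.

Besides the shell and the picture viewer there is one more tool, called after "Request:" in YAML: its name, and indented under it one key for each argument. carry_out: Moves the arm, as the interface text tells. Its arguments: {"type":"object","properties":{"deltas":{"type":"array"}},"required":["deltas"]}

```bash
mkdir -p pics
cat > h.py <<'E'
import numpy as np, cv2
from plant import ctrl
def ray(p,px,z):
    K,R,t=[np.array(p[k]) for k in("camera_matrix","R","t")]
    d=R.T@np.linalg.solve(K,[px[0],px[1],1]); c=-R.T@t
    return c+d*(z-c[2])/d[2]
def save(p,n): cv2.imwrite("pics/"+n,p["color"][:,:,::-1])
E
python3 - <<'E'
from h import *
o=ctrl.get_obs(); print(o["clock"],o["tool_pos"],o["orientation"],o["opening"])
for cam in("top","scene"):
    p=ctrl.snapshot(cam); save(p,cam+"1.png"); print(cam,"cam",(-np.array(p["R"]).T@p["t"]).round(3))
    for b in("erasers","glue","clips","paint"):
        for n,f,z in(("bin_"+b,ctrl.spot_point,.012),("tag_%s_edge"%b,ctrl.spot_point,.114),("bin_"+b,ctrl.search_frame,.05)):
            for r in f(p,n)[:2]: print(n,round(r["p"],2),np.round(r["centre"]),ray(p,r["centre"],z).round(3))
    for n in("tray","ink","mug","sharpener","palette"):
        for r in ctrl.spot_point(p,n)[:1]: print(n,round(r["p"],2),np.round(r["centre"]),ray(p,r["centre"],0.0).round(3))
E
```

```text
0.0 [ 0.18235273 -0.64935196  0.20503521] [ 1.79905903e+02 -6.86217637e-03 -1.64321168e+02] 0.08759527924278855
top cam [ 0.257 -0.014  1.387]
bin_erasers 0.85 [221. 238.] [0.539 0.223 0.012]
tag_erasers_edge 0.94 [214. 250.] [0.492 0.219 0.114]
tag_erasers_edge 0.23 [220. 240.] [0.515 0.206 0.114]
bin_erasers 0.66 [225. 212.] [0.593 0.209 0.05 ]
bin_glue 0.95 [336. 259.] [ 0.492 -0.054  0.012]
tag_glue_edge 0.83 [344. 225.] [ 0.551 -0.069  0.114]
bin_glue 0.6 [342. 226.] [ 0.563 -0.065  0.05 ]
bin_glue 0.42 [341. 242.] [ 0.524 -0.064  0.05 ]
bin_clips 0.97 [260. 245.] [0.523 0.127 0.012]
bin_clips 0.6 [157. 301.] [0.387 0.367 0.012]
tag_clips_edge 0.77 [263. 218.] [0.566 0.113 0.114]
bin_clips 0.77 [264. 215.] [0.587 0.118 0.05 ]
bin_clips 0.55 [214. 240.] [0.527 0.233 0.05 ]
tag_paint_edge 0.69 [297. 260.] [0.47  0.036 0.114]
tag_paint_edge 0.34 [344. 228.] [ 0.545 -0.067  0.114]
bin_paint 0.65 [305. 224.] [0.566 0.021 0.05 ]
bin_paint 0.39 [297. 251.] [0.502 0.039 0.05 ]
tray 0.76 [286. 227.] [0.57  0.069 0.   ]
ink 0.45 [224. 260.] [0.487 0.215 0.   ]
mug 0.82 [155. 298.] [0.395 
[... 358 characters left out ...]
 0.71 [305. 251.] [ 0.543 -0.064  0.114]
bin_glue 0.93 [305. 280.] [ 0.581 -0.069  0.05 ]
bin_glue 0.71 [413. 242.] [0.495 0.205 0.05 ]
bin_clips 0.6 [380. 264.] [0.527 0.121 0.012]
tag_clips_edge 0.72 [468. 217.] [0.478 0.337 0.114]
tag_clips_edge 0.44 [388. 249.] [0.555 0.128 0.114]
bin_clips 0.88 [381. 284.] [0.61  0.109 0.05 ]
bin_paint 0.98 [350. 262.] [0.514 0.046 0.012]
tag_paint_edge 0.73 [349. 224.] [0.474 0.045 0.114]
bin_paint 0.74 [347. 274.] [0.573 0.031 0.05 ]
tray 0.67 [360. 289.] [0.587 0.063 0.   ]
ink 0.69 [426. 224.] [0.402 0.262 0.   ]
mug 0.87 [467. 219.] [0.394 0.375 0.   ]
sharpener 0.61 [308. 246.] [ 0.443 -0.055  0.   ]
palette 0.81 [151. 327.] [ 0.645 -0.436  0.   ]
```

Run:
```python
import cv2,numpy as np
a=cv2.imread("pics/top1.png")[160:340,110:400]; b=cv2.imread("pics/scene1.png")[190:350,260:500]
a=cv2.resize(a,(464,288),interpolation=cv2.INTER_CUBIC);b=cv2.resize(b,(464,309),interpolation=cv2.INTER_CUBIC)
cv2.imwrite("pics/c1.png",np.vstack([a,b]))
```

```text
(no output)
```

View pics/c1.png

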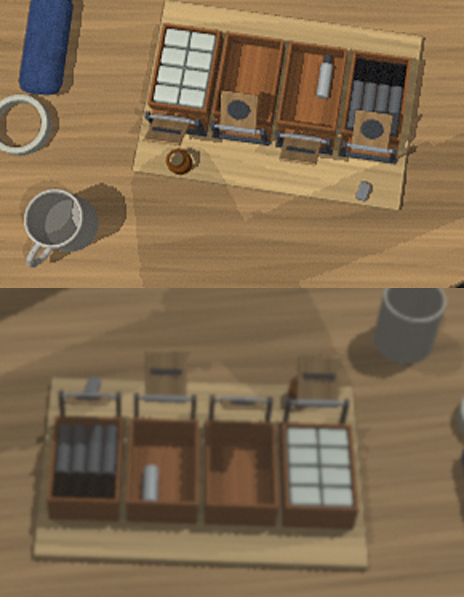

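View pics/top1.png

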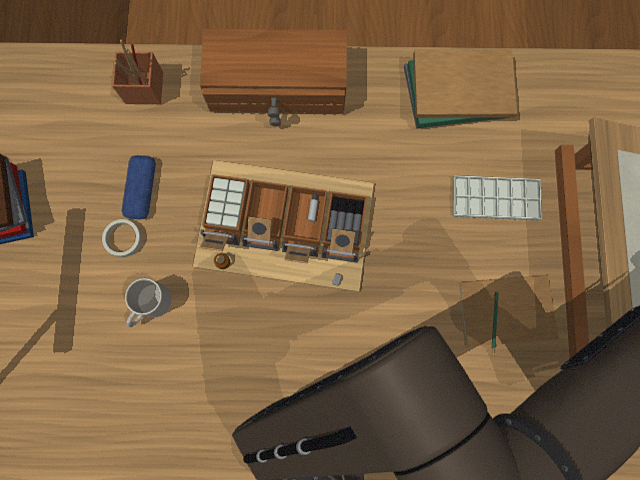

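The pictures show, from left to right: erasers (full) with the bar up, clips (empty) with the disc up, paint with the bar up, and glue (full) with the disc up. So the erasers tag has to go over its bin and the clips tag towards the robot. The other two are already right. The tray yaw is about -0.15 rad. I set out with the fingers shut.

Request:
carry_out:
  deltas:
    - [[-0.2, 0.14, 0, 0.0225, -1], [-0.4, 0.27, 0, 0.045, -1], [-0.6, 0.4, 0, 0.0675, -1], [-0.8, 0.54, 0, 0.0675, -1], [-0.85, 0.54, 0, 0.0675, -1]]

```text
clock: 2.3
tool_pos: [0.3193, -0.4966, 0.2067]
orientation: [180.0, 0.1, 171.6]
force: [0.8, -1.5, 1.1]
opening: 0.0531
gripper_force: 0.0
```

```bash
cat >> h.py <<'E'
from scipy.spatial.transform import Rotation as Ro
def go(*targets):
    o=ctrl.get_obs(); R=Ro.from_euler("xyz",o["orientation"],degrees=True).as_matrix()
    print(o["clock"],np.round(o["tool_pos"],3),np.round(o["orientation"],1),o["opening"])
    for t in targets: print(t,((R.T@(np.array(t)-o["tool_pos"]))/.2).round(3))
E
python3 -c "
from h import *
go((.45,-.3,.2),(.46,-.05,.2),(.46,.233,.2))"
```

```text
2.3 [ 0.319 -0.497  0.207] [1.800e+02 1.000e-01 1.716e+02] 0.05310089375775812
(0.45, -0.3, 0.2) [-0.502  1.068  0.034]
(0.46, -0.05, 0.2) [-0.368  2.312  0.034]
(0.46, 0.233, 0.2) [-0.161  3.712  0.034]
```

Request:
carry_out:
  deltas:
    - [[-0.12, 0.22, 0, 0, -1], [-0.23, 0.44, 0, 0, -1], [-0.34, 0.66, 0, 0, -1], [-0.45, 0.88, 0, 0, -1], [-0.5, 1.0, 0, 0, -1]]

```text
clock: 2.8
tool_pos: [0.4476, -0.3149, 0.2063]
orientation: [-180.0, 0.1, 171.5]
force: [1.3, -0.6, -0.2]
opening: 0.0135
gripper_force: 0.0
```

Request:
carry_out:
  deltas:
    - [[0.02, 0.25, 0, 0, -1], [0.05, 0.5, 0, 0, -1], [0.09, 0.75, 0, 0, -1], [0.12, 1.0, 0, 0, -1], [0.12, 1.0, 0, 0, -1]]

```text
clock: 3.3
tool_pos: [0.4525, -0.1114, 0.2066]
orientation: [179.9, 0.1, 171.7]
force: [0.3, -0.8, 0.2]
opening: 0.0002
gripper_force: 0.0
```

```bash
python3 -c "
from h import *
go((.46,.05,.2),(.46,.233,.2))"
```

```text
3.3 [ 0.453 -0.111  0.207] [1.799e+02 1.000e-01 1.717e+02] 0.00015873954585920937
(0.46, 0.05, 0.2) [0.079 0.804 0.034]
(0.46, 0.233, 0.2) [0.211 1.71  0.035]
```

Request:
carry_out:
  deltas:
    - [[0.04, 0.24, 0, 0, -1], [0.07, 0.48, 0, 0, -1], [0.1, 0.72, 0, 0, -1], [0.12, 0.96, 0, 0, -1], [0.12, 1.0, 0, 0, -1]]

```text
clock: 3.8
tool_pos: [0.459, 0.0891, 0.2063]
orientation: [179.9, 0.1, 171.6]
force: [0.6, -0.4, -0.3]
opening: 0.0006
gripper_force: 0.0
```

Request:
carry_out:
  deltas:
    - [[0.03, 0.24, 0, 0, -1], [0.06, 0.48, 0, 0, -1], [0.1, 0.7, 0, 0, -1], [0.1, 0.7, 0, 0, -1], [0.1, 0.7, 0, 0, -1]]

```text
clock: 4.3
tool_pos: [0.4595, 0.2271, 0.2055]
orientation: [-179.9, -0.0, 171.5]
force: [0.2, -0.3, 0.1]
opening: 0.0005
gripper_force: 0.0
```

Run:
```python
from h import *
go((.46,.233,.1),(.539,.221,.1))
p=ctrl.snapshot("wrist"); save(p,"w1.png")
for b in("erasers","clips"):
    for n,z in(("tag_%s_edge"%b,.114),("bin_"+b,.012)):
        for r in ctrl.spot_point(p,n)[:2]: print(n,round(r["p"],2),np.round(r["centre"]),ray(p,r["centre"],z).round(3))
```

```text
4.3 [0.459 0.227 0.206] [-179.9   -0.   171.5] 0.0004921573793526986
(0.46, 0.233, 0.1) [0.002 0.03  0.528]
(0.539, 0.221, 0.1) [-0.398  0.029  0.527]
tag_erasers_edge 0.57 [326. 279.] [0.494 0.229 0.114]
```

View pics/w1.png

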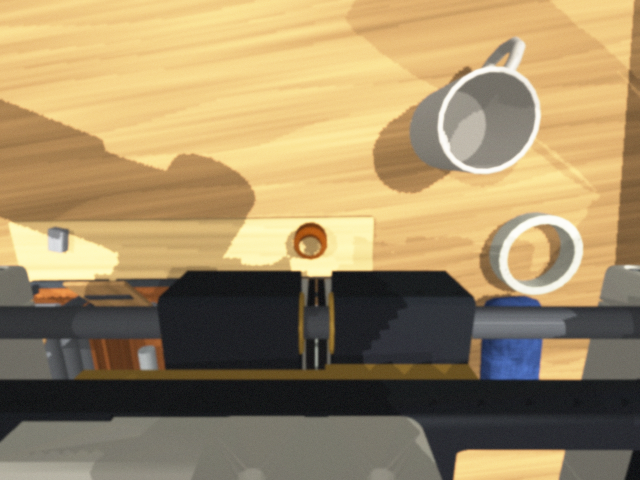

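The wrist view shows the shut fingers at about (316, 300), just in front of the erasers tag and above the ink jar at (310, 240). The tag edge is estimated at (0.492, 0.226). I descend to z≈0.10 and then push along +tray x.

Request:
carry_out:
  deltas:
    - [[0.02, 0.02, 0.15, 0, -1], [0.02, 0.02, 0.3, 0, -1], [0.02, 0.02, 0.45, 0, -1], [0.02, 0.02, 0.53, 0, -1], [0.02, 0.02, 0.53, 0, -1]]

```text
clock: 5.05
tool_pos: [0.455, 0.2295, 0.098]
orientation: [-179.8, -0.1, 171.3]
force: [-0.1, 0.5, 0.6]
opening: 0.0007
gripper_force: 0.0
```

Request:
carry_out:
  deltas:
    - [[-0.08, 0, 0, 0, -1], [-0.16, 0, 0, 0, -1], [-0.24, 0, 0, 0, -1], [-0.31, 0, 0, 0, -1], [-0.36, 0, 0, 0, -1]]

```text
clock: 5.55
tool_pos: [0.529, 0.2204, 0.1001]
orientation: [180.0, 0.0, 171.3]
force: [0.3, -0.1, -0.6]
opening: 0.0006
gripper_force: 0.0
```

Request:
carry_out:
  deltas:
    - [[-0.04, 0, 0, 0, -1], [-0.07, 0, 0, 0, -1], [-0.07, 0, 0, 0, -1]]

```text
clock: 5.85
tool_pos: [0.5416, 0.2185, 0.0998]
orientation: [-180.0, -0.0, 171.4]
force: [-0.3, 0.1, 0.7]
opening: 0.0004
gripper_force: 0.0
```

Run:
```python
from h import *
go((.534,.222,.1))
p=ctrl.snapshot("scene"); save(p,"s2.png")
for r in ctrl.spot_point(p,"tag_erasers_edge")[:2]: print(round(r["p"],2),np.round(r["centre"]),ray(p,r["centre"],.114).round(3))
cv2.imwrite("pics/c2.png",cv2.resize(cv2.imread("pics/s2.png")[170:340,260:500],None,fx=2.4,fy=2.4,interpolation=cv2.INTER_CUBIC))
```

```text
5.85 [0.542 0.219 0.1  ] [-180.    -0.   171.4] 0.00040138372808693764
(0.534, 0.222, 0.1) [ 0.04   0.012 -0.001]
0.75 [426. 225.] [0.494 0.229 0.114]
```

View pics/c2.png

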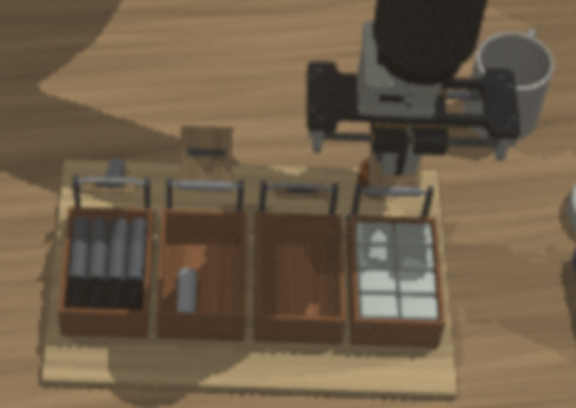

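Run:
```python
from h import *
cv2.imwrite("pics/c3.png",cv2.resize(cv2.imread("pics/s2.png")[210:265,380:460],None,fx=8,fy=8,interpolation=cv2.INTER_CUBIC))
```

```text
(no output)
```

View pics/c3.png

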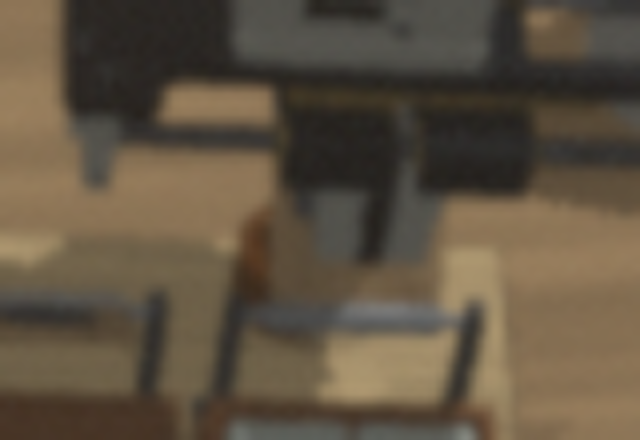

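Run:
```python
from h import *
p=ctrl.snapshot("scene"); q=ctrl.snapshot("top"); save(p,"s3.png"); save(q,"t3.png")
def pr(p,X):
    c=np.array(p["camera_matrix"])@(np.array(p["R"])@X+p["t"]); return (c[:2]/c[2]).round(1)
for n,X in(("tcp",(.5416,.2185,.0998)),("hinge",(.534,.222,.072)),("up",(.534,.222,.132)),("+",(.5755,.216,.114)),("-",(.4925,.228,.114))): print(n,pr(p,X),pr(q,X))
a=cv2.resize(p["color"][205:265,380:460],None,fx=5,fy=5,interpolation=cv2.INTER_CUBIC)
b=cv2.resize(q["color"][190:280,180:300],None,fx=400/120,fy=300/90,interpolation=cv2.INTER_CUBIC)
cv2.imwrite("pics/c4.png",np.hstack([a,b])[:,:,::-1])
for s in(p,q):
    for r in ctrl.silhouettes(s,"tag_erasers")[:1]: print(r["p"],r["centre"],r["mask"].sum(), np.argwhere(r["mask"]).min(0),np.argwhere(r["mask"]).max(0))
print(ctrl.get_obs()["tool_pos"])
```

```text
tcp [424.2 244.9] [216.6 229.1]
hinge [423.7 249.2] [217. 235.]
up [426.7 233.9] [212.3 229.3]
+ [426.6 252.9] [217.3 213. ]
- [425.  224.8] [210.2 249.3]
0.51 [420.0, 243.4] 271 [232 413] [251 435]
0.86 [217.1, 242.4] 259 [237 201] [250 227]
[0.54073793 0.21879801 0.10009738]
```

View pics/c4.png

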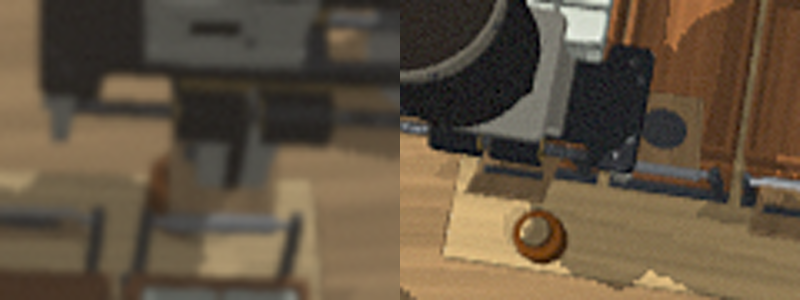

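The tag still leans towards the robot: its leaf is at top rows 237–250 and the finger tip has ended on the bin side of it. The tip seems to have slipped over the edge. I go back over the top and push lower (z≈0.086) and slower.

Request:
carry_out:
  deltas:
    - [[0, 0, -0.15, 0, -1], [0, 0, -0.3, 0, -1], [0.1, 0, -0.32, 0, -1], [0.3, 0, -0.32, 0, -1], [0.45, 0, -0.32, 0, -1]]

```text
clock: 6.65
tool_pos: [0.4505, 0.232, 0.1641]
orientation: [180.0, -0.0, 171.4]
force: [0.7, 1.1, -0.1]
opening: 0.0005
gripper_force: 0.0
```

Request:
carry_out:
  deltas:
    - [[0, 0.0, 0.0, 0, -1], [0, 0, 0.12, 0, -1], [0, 0, 0.25, 0, -1], [0, 0, 0.39, 0, -1], [0, 0, 0.39, 0, -1]]

```text
clock: 7.15
tool_pos: [0.4504, 0.2305, 0.083]
orientation: [-179.7, -0.2, 171.4]
force: [0.2, -0.2, 0.2]
opening: 0.0005
gripper_force: 0.0
```

Request:
carry_out:
  deltas:
    - [[-0.05, 0, 0, 0, -1], [-0.1, 0, 0, 0, -1], [-0.15, 0, 0, 0, -1], [-0.2, 0, 0, 0, -1], [-0.25, 0, 0, 0, -1]]

```text
clock: 7.65
tool_pos: [0.503, 0.2246, 0.0865]
orientation: [180.0, 0.0, 171.4]
force: [0.3, 0.5, 0.1]
opening: 0.0004
gripper_force: 0.1
```

Run:
```python
from h import *
go((.534,.222,.1))
p=ctrl.snapshot("scene"); q=ctrl.snapshot("top"); save(p,"s5.png"); save(q,"t5.png")
a=cv2.resize(p["color"][205:265,380:460],None,fx=5,fy=5,interpolation=cv2.INTER_CUBIC)
b=cv2.resize(q["color"][190:280,180:300],None,fx=400/120,fy=300/90,interpolation=cv2.INTER_CUBIC)
cv2.imwrite("pics/c5.png",np.hstack([a,b])[:,:,::-1])
```

```text
7.65 [0.503 0.225 0.087] [180.    0.  171.4] 0.00042974977792855897
(0.534, 0.222, 0.1) [-0.155  0.011 -0.067]
```

View pics/c5.png

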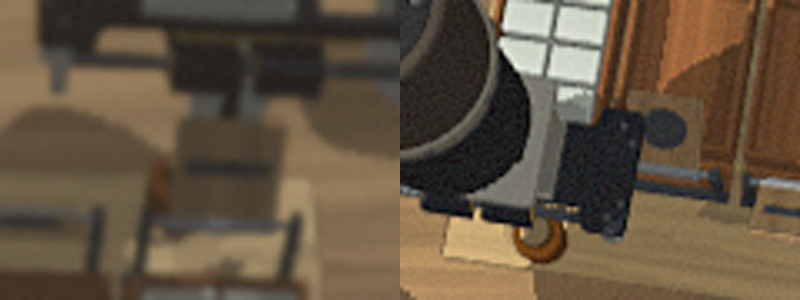

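Now the leaf (scene crop rows 120–220, with its bar visible) is in front of the fingers and being raised. I continue the push.

Request:
carry_out:
  deltas:
    - [[-0.04, 0, 0, 0, -1], [-0.08, 0, 0, 0, -1], [-0.12, 0, 0, 0, -1], [-0.15, 0, 0, 0, -1], [-0.18, 0, 0, 0, -1]]

```text
clock: 8.25
tool_pos: [0.5377, 0.2191, 0.0859]
orientation: [-180.0, -0.0, 171.4]
force: [-0.2, -0.5, -0.3]
opening: 0.0001
gripper_force: 0.0
```

Run:
```python
from h import *
go((.534,.222,.1))
p=ctrl.snapshot("scene"); q=ctrl.snapshot("top"); save(p,"s6.png"); save(q,"t6.png")
a=cv2.resize(p["color"][205:265,380:460],None,fx=5,fy=5,interpolation=cv2.INTER_CUBIC)
b=cv2.resize(q["color"][190:280,180:300],None,fx=400/120,fy=300/90,interpolation=cv2.INTER_CUBIC)
cv2.imwrite("pics/c6.png",np.hstack([a,b])[:,:,::-1])
```

```text
8.25 [0.538 0.219 0.086] [-180.    -0.   171.4] 0.00011794473837442305
(0.534, 0.222, 0.1) [ 0.02   0.011 -0.071]
```

View pics/c6.png

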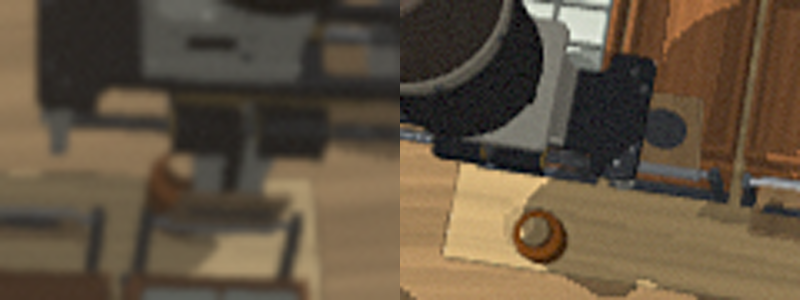

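The leaf is now past upright and falling to the bin side, a thin strip at crop rows 195–220. I hold here to let it settle and check by mask.

Request:
carry_out:
  deltas:
    - [[0, 0, 0, 0, -1], [0, 0, 0, 0, -1], [0, 0, 0, 0, -1], [0, 0, 0, 0, -1], [0, 0, 0, 0, -1]]

```text
clock: 8.85
tool_pos: [0.537, 0.2193, 0.086]
orientation: [180.0, 0.0, 171.4]
force: [0.3, -0.1, -0.7]
opening: 0.0004
gripper_force: 0.0
```

```bash
cat >> h.py <<'E'
def tag(n,cams=("scene","top")):
    for c in cams:
        p=ctrl.snapshot(c); save(p,c+"_last.png")
        for r in ctrl.silhouettes(p,"tag_"+n)[:2]:
            a=np.argwhere(r["mask"]); print(c,n,round(r["p"],2),np.round(r["centre"]),len(a),"rows",a[:,0].min(),a[:,0].max(),"cols",a[:,1].min(),a[:,1].max())
E
python3 -c "
from h import *
tag('erasers');tag('clips')"
```

```text
scene erasers 0.43 [424. 248.] 140 rows 247 253 cols 414 436
top erasers 0.54 [264. 211.] 2267 rows 180 250 cols 246 288
scene clips 0.67 [385. 247.] 153 rows 245 252 cols 374 396
scene clips 0.18 [423. 282.] 2468 rows 246 314 cols 403 445
top clips 0.91 [260. 230.] 397 rows 218 242 cols 252 270
top clips 0.62 [334. 281.] 47 rows 275 283 cols 333 339
```

The erasers tag mask is now at scene rows 247–253, like the disc-up clips tag at 245–252, so it has flipped. I back off, lift, and go over to the bin side of the clips tag.

Request:
carry_out:
  deltas:
    - [[0.05, 0, 0, 0, -1], [0.08, 0, 0, 0, -1], [0.08, 0, -0.2, 0, -1], [0.08, 0, -0.4, 0, -1], [0.08, 0, -0.4, 0, -1]]

```text
clock: 9.75
tool_pos: [0.5236, 0.2235, 0.1719]
orientation: [179.7, 0.4, 171.5]
force: [0.6, 0.0, 0.5]
opening: 0.0007
gripper_force: 0.0
```

Request:
carry_out:
  deltas:
    - [[-0.15, -0.15, 0, 0, -1], [-0.3, -0.3, 0, 0, -1], [-0.46, -0.46, 0, 0, -1], [-0.46, -0.46, 0, 0, -1], [-0.46, -0.46, 0, 0, -1]]

```text
clock: 10.25
tool_pos: [0.5983, 0.116, 0.1655]
orientation: [-180.0, -0.0, 171.3]
force: [-0.9, 1.0, 0.1]
opening: 0.0003
gripper_force: 0.0
```

```bash
python3 -c "
from h import *
go((.598,.1165,.086))
tag('erasers')
p=ctrl.snapshot('scene')
for n in('tag_clips_edge','bin_clips'):
    for r in ctrl.spot_point(p,n)[:2]: print(n,round(r['p'],2),ray(p,r['centre'],.114 if 'edge' in n else .012).round(3))"
```

```text
10.25 [0.598 0.116 0.165] [-180.    -0.   171.3] 0.0003123326001097847
(0.598, 0.1165, 0.086) [0.002 0.002 0.397]
scene erasers 0.59 [423. 249.] 138 rows 247 253 cols 414 436
top erasers 0.71 [217. 225.] 534 rows 211 237 cols 206 228
top erasers 0.35 [509. 312.] 5619 rows 276 346 cols 459 557
tag_clips_edge 0.46 [0.558 0.124 0.114]
bin_clips 0.59 [0.52  0.113 0.012]
```

The erasers tag stays over its bin (top rows 211–237). Now I descend and push the clips tag towards the robot.

Request:
carry_out:
  deltas:
    - [[0, 0.01, 0.13, 0, -1], [0, 0.01, 0.26, 0, -1], [0, 0.01, 0.39, 0, -1], [0, 0.01, 0.39, 0, -1], [0, 0.01, 0.39, 0, -1]]

```text
clock: 11.1
tool_pos: [0.5988, 0.1191, 0.0884]
orientation: [-180.0, -0.0, 171.4]
force: [0.5, -0.2, 0.4]
opening: 0.0004
gripper_force: 0.0
```

Request:
carry_out:
  deltas:
    - [[0.05, 0, 0, 0, -1], [0.1, 0, 0, 0, -1], [0.15, 0, 0, 0, -1], [0.2, 0, 0, 0, -1], [0.25, 0, 0, 0, -1]]

```text
clock: 11.6
tool_pos: [0.5487, 0.1267, 0.0892]
orientation: [179.9, 0.1, 171.4]
force: [-0.3, 0.1, 0.2]
opening: 0.0002
gripper_force: 0.1
```

Request:
carry_out:
  deltas:
    - [[0.04, 0, 0, 0, -1], [0.08, 0, 0, 0, -1], [0.12, 0, 0, 0, -1], [0.15, 0, 0, 0, -1], [0.17, 0, 0, 0, -1]]

```text
clock: 12.1
tool_pos: [0.5151, 0.1316, 0.0879]
orientation: [-180.0, -0.0, 171.4]
force: [0.1, 0.3, 0.2]
opening: 0.0005
gripper_force: 0.0
```

Request:
carry_out:
  deltas:
    - [[0, 0, 0, 0, -1], [0, 0, 0, 0, -1], [0, 0, 0, 0, -1], [0, 0, 0, 0, -1], [0, 0, 0, 0, -1]]

```text
clock: 12.6
tool_pos: [0.5159, 0.1314, 0.0879]
orientation: [-180.0, -0.0, 171.4]
force: [-0.7, -0.2, -0.2]
opening: 0.0003
gripper_force: 0.0
```

```bash
python3 -c "
from h import *
go((.521,.128,.086))
tag('clips');tag('paint',('scene',))"
```

```text
12.6 [0.516 0.131 0.088] [-180.    -0.   171.4] 0.0002900010446112086
(0.521, 0.128, 0.086) [-0.028 -0.013  0.009]
scene clips 0.87 [383. 242.] 274 rows 232 250 cols 374 395
top clips 0.44 [253. 253.] 72 rows 250 255 cols 244 263
scene paint 0.83 [349. 235.] 463 rows 223 248 cols 336 356
scene paint 0.44 [422. 282.] 2364 rows 247 314 cols 404 444
```

The clips tag's free edge now shows at top rows 250–255, on the robot side. I back off, lift and clear the view.

Request:
carry_out:
  deltas:
    - [[-0.06, 0, 0, 0, -1], [-0.1, 0, 0, 0, -1], [-0.1, 0, -0.2, 0, -1], [-0.1, 0, -0.4, 0, -1], [-0.1, 0, -0.55, 0, -1]]

```text
clock: 13.4
tool_pos: [0.5368, 0.1284, 0.2003]
orientation: [180.0, 0.1, 171.4]
force: [0.5, -0.6, -0.3]
opening: 0.0004
gripper_force: 0.0
```

Request:
carry_out:
  deltas:
    - [[0, -0.2, -0.1, 0, -1], [0, -0.4, -0.1, 0, -1], [0, -0.6, -0.1, 0, -1], [0, -0.8, -0.1, 0, -1], [0, -1, -0.1, 0, -1]]

```text
clock: 13.9
tool_pos: [0.5057, -0.071, 0.2183]
orientation: [180.0, 0.0, 171.4]
force: [0.1, -0.1, -0.9]
opening: 0.0006
gripper_force: 0.0
```

Request:
carry_out:
  deltas:
    - [[0, -0.2, 0, 0, -1], [0, -0.4, 0, 0, -1], [0, -0.6, 0, 0, -1], [0, -0.8, 0, 0, -1], [0, -0.8, 0, 0, -1]]

```text
clock: 14.4
tool_pos: [0.481, -0.2314, 0.2177]
orientation: [-180.0, -0.0, 171.1]
force: [-0.5, 0.5, 0.3]
opening: 0.0007
gripper_force: 0.0
```

Run:
```python
from h import *
go()
p=ctrl.snapshot("scene"); q=ctrl.snapshot("top")
a=cv2.resize(q["color"][160:340,110:400],(464,288),interpolation=cv2.INTER_CUBIC); b=cv2.resize(p["color"][190:350,260:500],(464,309),interpolation=cv2.INTER_CUBIC)
cv2.imwrite("pics/c9.png",np.vstack([a,b])[:,:,::-1])
```

```text
14.4 [ 0.481 -0.231  0.218] [-180.    -0.   171.1] 0.0006581174087960049
```

View pics/c9.png

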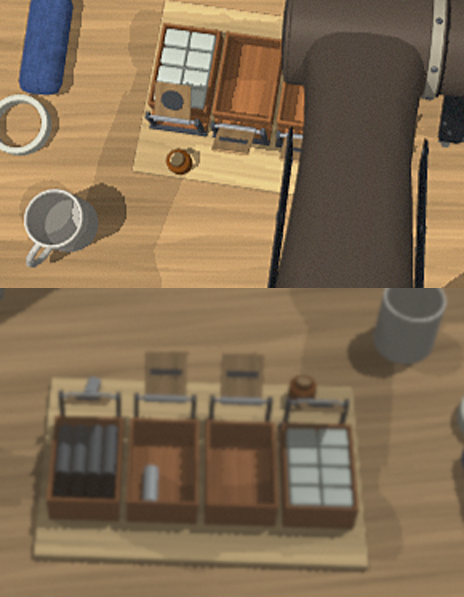

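Erasers shows the disc over its bin (top crop 173, 100). Clips and paint show their bars towards the robot (scene crop 242, 374 and 165, 372). Glue is edge-on over its bin as before, and the ink jar, sharpener and mug have not moved. I hand the job in.

```bash
python3 -c "
from plant import ctrl
print(ctrl.close_job())"
```

```text
the job is handed in; nothing more can be done
None
```

I flipped the erasers tag to disc up and the clips tag to bar up, left glue (disc up) and paint (bar up) as they were, and handed the job in at about 14.5 s; the last pictures show all four tags right and no shift in the ink jar, sharpener or mug, but no verdict came back.

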